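# Hang the draining basket in the low cabinet

## Task

Pick up the small steel draining basket by its long black handle and hang it by its bow on the hook deep inside the low cabinet: dip the handle so that it clears the roof, feel for the buffer at the back, and lower the bow fully down behind the upturned tip of the hook. Leave the basket hanging there freely, level and still; be gentle with the cabinet, and do not disturb the other things.

Things in the scene. Friction and masses are not known exactly. Their poses are not given: they have to be found in the camera images.
- basket: Loose steel draining basket, 0.15 to 0.23 kg. Origin on its underside, straight below the bow; x from handle to bin, y across, z up. Bin: rim 40 mm high, from x -27 to +53, 90 wide. A sloping stem joins the front rim to a black handle bar along x, from x -95 to -245, 12 wide, 18 tall, top at z 139. It balances about under the bow, so it hangs nearly level from it.
- bow (a point): The bow is a round bar, 6 mm thick, bridging the bin across y; its straight crown is 60 long. This point: middle of the crown's underside, at (0, 0, 105) mm in the basket's frame; axes as the basket's.
- handle (a point): Good grasping point, at mid-height of the handle bar: (-205, 0, 130) mm in the basket's frame. Pinch the 12 mm width (across y) from above.
- rear_rim (a point): Middle of the basket's rear rim, (53, 0, 40) mm in its frame. The rear wall leans: its foot is at x +41, so it stands upright when the handle end is dipped 0.3 rad.
- cabinet: Low fixed steel cabinet, clear plastic roof, wire-railed open sides, 240 mm deep (x), 240 wide (y), 202 high, open at its front (-x side). Origin: centre of its underside; x points inward from the open front, z up. Floor top at z 8, posts and side rails at y +-114, roof underside at z 192.
- mouth (a point): Middle of the lower front edge of the cabinet's roof: (-120, 0, 192) mm in its frame. Between hook tip and roof only 22 mm are free: a level basket's handle (top 34 mm above the bow's underside) meets the roof before the bow clears the tip; with the handle end dipped about 0.3 rad it passes.
- hook_line (a point): Fixed mark on the hook's line, NOT on the hook's end: (0, 0, 150) mm in the cabinet's frame. The round hook, 8 mm thick, comes forward from the back at y 0: arm top at z 150, front end turned up, top of the tip at z 170. Its bracket is set in slots, so its depth is unmeasured and varies by 50 mm; the tip's axis is 83 mm in front (-x) of the buffer's face.
- buffer_zone (a point): Middle (70, 0, 108) of the range in which the buffer's face may lie, x +45 to +95 mm of the cabinet: a flat upright rubber pad on the hook's bracket, 60 wide, z 80 to 135. It yields 2.5 N per mm for 4 mm, then is solid. When a basket dipped 0.3 rad touches it with its rear wall, the bow is 70 mm in front of it, 13 behind the tip's axis.
- ramekin: small white bowl, rim radius 32, 28 tall, loose on the cabinet's floor; a bystander. Origin: centre of its underside
- sauce_dish: small blue dish, rim radius 35, 25 tall, loose on the counter beside the basket's handle; a bystander. Origin: centre of its underside
- plate: white plate, radius 80, loose; a bystander. Origin: centre of its underside
- oil_bottle: amber glass bottle, radius 30, 210 tall, loose; a bystander. Origin: centre of its underside
- spice_jar: glass jar, radius 25, 90 tall, loose; a bystander. Origin: centre of its underside
- spoon: steel spoon lying flat, loose; a bystander. Origin: its grip end lies to -x

How it is judged:
On the way, in this order (a step that is already met when the one before it is completed fails the run):
1. the basket is lifted clear of the counter (height (world z) of basket above 0.03 m), for 0.1 s.
2. the bow is inside the cabinet, under the roof (x of bow in the frame of cabinet above -0.09 m and z of bow in the frame of cabinet below 0.19 m), for 0.1 s.
At the end, for the whole second after the job is handed in: The basket hangs on the hook: underside of the bow 145 to 158 mm above the cabinet's underside, within 30 mm of its centre line, x -55 to +60 mm in its frame; carried by the cabinet, within 0.25 rad of upright and 0.5 rad of the cabinet's direction, below 0.03 m/s and 0.3 rad/s (x of bow in the frame of cabinet between -0.055 and 0.06 m and y of bow in the frame of cabinet between -0.03 and 0.03 m and z of bow in the frame of cabinet between 0.145 and 0.158 m and angle between basket's own z axis and vertical below 0.25 rad and angle between the x axis of basket and the x axis of cabinet, either way round below 0.5 rad and contact force between basket and cabinet above 0.3 N and linear speed of basket below 0.03 m/s and angular speed of basket below 0.3 rad/s); the robot touches nothing.
It fails at once if the basket presses on the cabinet, its roof, hook or buffer with more than 20 N (contact force between basket and cabinet above 20 N).
It fails at once if the robot presses on the cabinet with more than 20 N (contact force between any of the arm, the fingers and cabinet above 20 N).
It fails at once if a bystander is moved by more than 30 mm (distance of any of ramekin, sauce_dish, plate, oil_bottle, spice_jar, spoon from where it was at the start of the episode above 0.03 m).
It also fails if it takes over 61 s, if anything falls off the work surface, if the arm or the gripper's body presses on something with over 40 N, if the wrist force passes 120 N, or if a joint passes its speed limit or range.

## Robot

A 6-joint arm with a two-finger parallel gripper is mounted at the origin on the work surface. World frame = base frame: x ahead of the robot, y to its left, z up, the work surface at z = 0. Lengths are in m, angles in rad, forces in N, time in s.
With the tool pointing down it reaches from about 0.35 to 0.975 m from the base axis. Payload 4.9 kg.
Tool frame: the origin (TCP) lies midway between the tips of the shut fingers; the grasp point (between the pads) lies 19 mm behind it (manip.pinch_z is the distance from the TCP to the grasp point, in m); z points along the fingers, y is the direction in which the jaws open and shut (so a half turn about z gives the same grasp; the last joint's range is limited). The gripper opens to 85 mm and grips with 20 to 120 N. Pads are 22 mm wide; open, the fingers measure 114 mm over their backs; the gripper's body (76 mm by 85 mm) begins 54 mm behind the grasp point. The pads swing forward as they close: fully open they stand 13 mm farther back than shut.
Start: joints at [-1.235, 0.053, 1.613, -0, 1.476, -0.119], TCP at [0.275, -0.561, 0.205] pointing down, gripper open.
Joint ranges: [-3.01, 3.01], [-1.01, 2.22], [0.06, 2.58], [-1.02, 4.17], [0.09, 2.62], [-3.14, 3.14]. Speed limits (rad/s): [2.57, 2.57, 3.14, 3.14, 3.14, 3.14].

## Interface

Orientations are given as a unit quaternion [w, x, y, z].
In Python, from plant import manip gives the robot as it stands.
- The arm moves only by the tool drive_tool, never from a script. Its argument "commands" is text: rows parted by semicolons, each of 5 numbers parted by spaces: the finger opening in mm, from 0 to 85.4, then the shift along the tool's x, y, z in units of 30 mm (1.0 is 30 mm), then the turn about the tool's z in degrees. A call has exactly 8 rows; each row shifts and turns the commanded pose from where the row before left it, along the tool's axes as they then stand; what a row does not reach is not made up. A row lasts 1/8 s, in which the tool goes at most 62.5 mm and 10.7 degrees, less where a joint would pass 70% of its speed; a pose out of reach is approached as far as the arm can. A call is refused whole if a number of a shift passes 1 or a number of a turn 10.7, either way. A call with a gripper value outside its range is refused whole. The fingers move at their own pace and stop on an object; the grip force is fixed at half the most. Time passes only in rows, so rows that do not move let the fingers close, or fill a call up. It gives the time, the measured TCP pose, the force and the opening at its end, in the units of the state.
- manip.state(): the state, without advancing time (a new reading comes with each control period).
- manip.grab_frame(name): name is "side" or "top" or "wrist"; returns the picture (384x512x3 uint8, red, green, blue); there is no depth.
- manip.camera_params(name): a dict with "fx", "fy", "cx", "cy" (pixels), "xyz" and "orientation" of the camera in the world. Camera axes: x right, y down, z forward; pixel columns grow to the right and rows downward; lengths in m; the calibration is good to about 2 mm. The wrist camera is an equidistant fisheye: a pixel r from the principal point sees the ray r / f radians off the axis. A picture is of the moment at which its call begins: read the wrist's pose just before it. camera_params takes no time and is no camera call; for the wrist camera it gives the pose at the moment of the call.
- manip.job_done(): hands the job in, once; it reports no verdict.
The state is a dict: "time": time; "joint_pos": joint angles; "joint_vel": joint speeds; "joint_efforts": joint torques, N m; "tool_pos": TCP position; "tool_rot": TCP orientation; "contact_force": force on the tool from outside, world axes, zero at the start; "ft_torque": the same for the moment, N m; "gripper_width": opening from 0.0 (shut) to 1.0 (fully open).
Only numpy, scipy, OpenCV 4.12 (cv2) and the standard library are available. Lean on these libraries where they do the work, as an engineer would, in place of code of your own. Each camera call takes 0.05 s, during which the arm holds its last target. There are 200 camera calls.

## Working session

There is one attempt and no reset: what is moved stays moved. The work goes in short steps, Python scripts to look and compute and a tool call to move; the robot and the scene stay as the last step left them, time stands still between calls to the robot, and variables do not carry over. Pictures are saved under pics/ and viewed, about 8 in all and at most 12, crops included, and the job is handed in when it is done.

Besides the shell and the picture viewer there is one more tool, called after ">>>" by a JSON object that holds its "api" and its "payload", one argument or row to a line. drive_tool: Moves the arm, as the interface text tells. Its arguments: {"type":"object","properties":{"commands":{"type":"string"}},"required":["commands"]}

```bash
mkdir -p pics; ls; python3 - <<'E'
from plant import manip
import cv2
for n in("side","top","wrist"):
    p=manip.camera_params(n);print(n,p)
    cv2.imwrite(f"pics/{n}0.png",manip.grab_frame(n)[:,:,::-1])
s=manip.state();print(s)
E
```

```text
pics
side {'fx': 398.7286454582791, 'fy': 398.7286454582791, 'cx': 259.50263603997627, 'cy': 195.74926225493357, 'xyz': array([-0.14232835,  0.75615299,  0.87059166]), 'orientation': array([ 0.17019672, -0.34134294,  0.81727154, -0.4319552 ])}
top {'fx': 354.86392609516116, 'fy': 354.86392609516116, 'cx': 253.93525637589818, 'cy': 189.46520478626616, 'xyz': array([ 0.36527108, -0.03881087,  1.13476838]), 'orientation': array([-0.07460741,  0.72535426, -0.68084381,  0.0688958 ])}
wrist {'fx': 297.3186396354542, 'fy': 297.3186396354542, 'cx': 256.5595088455663, 'cy': 192.45465376806817, 'xyz': array([ 0.33872674, -0.52966557,  0.37123873]), 'orientation': array([ 0.11917341,  0.83979225, -0.52429173, -0.07526527])}
{'time': 0.15, 'joint_pos': array([-1.23502081e+00,  5.32194226e-02,  1.61393162e+00,  1.90452690e-05,
        1.47598636e+00, -1.18984611e-01]), 'joint_vel': array([-0.00103878, -0.00156953, -0.00345364, -0.00108933, -0.00103611,
        0.00071117]), 'joint_efforts': array([ 4.97095589e-04, -3.94242454e+01, -3.70721734e+01, -9.77406921e-05,
        4.70906147e-03, -1.20027423e-05]), 'tool_pos': array([ 0.27437719, -0.56099543,  0.20446472]), 'tool_rot': array([-7.68865593e-04,  9.74260253e-01,  2.25424848e-01, -7.41343553e-05]), 'contact_force': array([-0.58435293, -0.43182106, -0.3001608 ]), 'ft_torque': array([-0.04733041, -0.02801163,  0.04263502]), 'gripper_width': 1.0026913197470295}
```

View pics/side0.png

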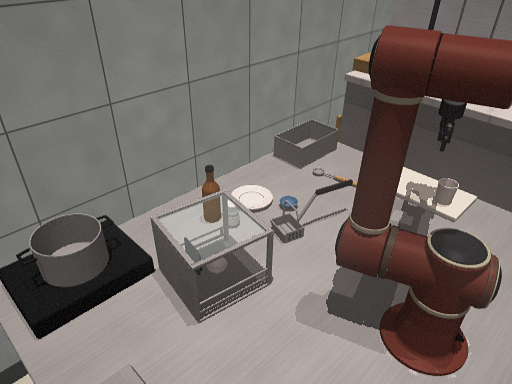

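View pics/top0.png

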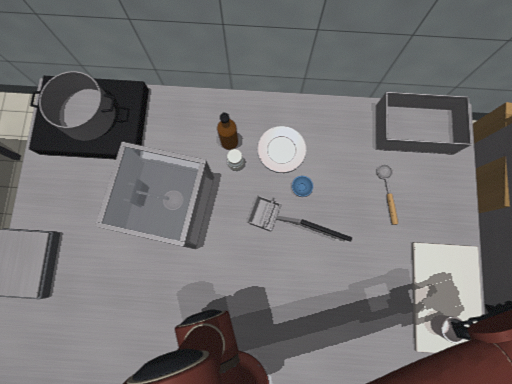

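The top view shows the cabinet at the left, around (160,195), with its mouth to the right. The basket's bin is at (265,213) and its handle runs from (303,222) to (350,239), with the blue dish at (302,186). The tool can't tilt, so I'll dip the basket by gripping the handle and pushing it down while the bin pivots on the counter. First I'll zoom in to measure.

```bash
python3 - <<'E'
import cv2
t=cv2.imread("pics/top0.png")[130:260,95:360]
cv2.imwrite("pics/c1.png",cv2.resize(t,None,fx=3,fy=3,interpolation=cv2.INTER_CUBIC))
t=cv2.imread("pics/side0.png")[160:330,145:360]
cv2.imwrite("pics/c2.png",cv2.resize(t,None,fx=3.5,fy=3.5,interpolation=cv2.INTER_CUBIC))
E
```

```text
(no output)
```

View pics/c1.png

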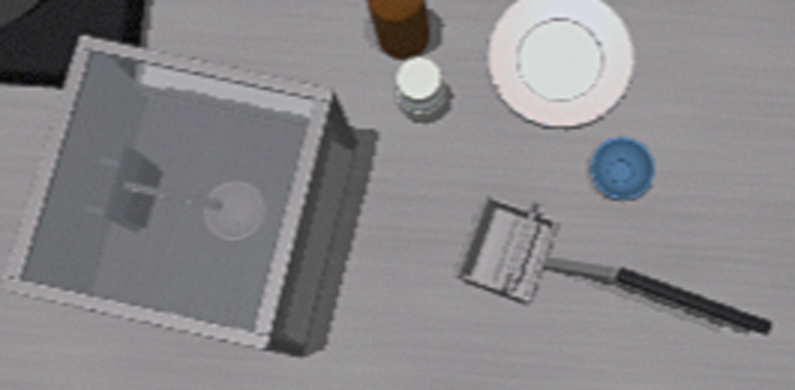

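View pics/c2.png

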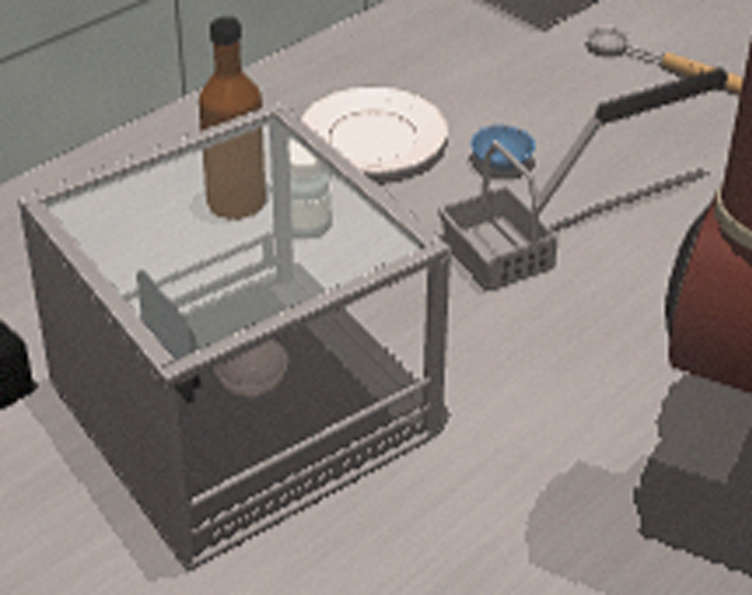

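```bash
cat > h.py <<'E'
import numpy as np, cv2
from scipy.spatial.transform import Rotation as R
from plant import manip
rot=lambda q:R.from_quat(np.roll(q,-1))
def ray(n,uv,z):
    p=manip.camera_params(n)
    d=rot(p["orientation"]).apply([(uv[0]-p["cx"])/p["fx"],(uv[1]-p["cy"])/p["fy"],1])
    return p["xyz"]+d*(z-p["xyz"][2])/d[2]
def proj(n,P):
    p=manip.camera_params(n); c=rot(p["orientation"]).inv().apply(np.asarray(P)-p["xyz"])
    return np.array([p["fx"]*c[0]/c[2]+p["cx"],p["fy"]*c[1]/c[2]+p["cy"]])
C=lambda x,y:((x+.5)/3-.5+95,(y+.5)/3-.5+130)
E
python3 - <<'E'
from h import *
np.set_printoptions(precision=4,suppress=True)
K=[ray("top",C(*c),.202) for c in[(82,37),(332,90),(268,348),(8,290)]]  # back-left? front..
for k in K: print("corner",k)
print("sides",[np.linalg.norm(K[i]-K[(i+1)%4]) for i in range(4)])
cen=np.mean(K,0); ax=(K[1]+K[2]-K[0]-K[3]); yaw=np.arctan2(-ax[1],-ax[0]); print("cab",cen,yaw)
u=np.array([np.cos(yaw),np.sin(yaw)]);v=np.array([-u[1],u[0]])
loc=lambda P:(np.dot(P[:2]-cen[:2],u),np.dot(P[:2]-cen[:2],v))
print("hooktip",loc(ray("top",C(217,205),.170)))
for c,z in[((130,150),.135),((105,222),.135),((163,165),.08),((140,232),.08)]: print("buf",loc(ray("top",C(*c),z)))
im=cv2.imread("pics/top0.png"); hsv=cv2.cvtColor(im,cv2.COLOR_BGR2HSV)
m=np.zeros(im.shape[:2],np.uint8); m[210:250,296:360]=(im[210:250,296:360].max(2)<60)*255
n,l,s,c=cv2.connectedComponentsWithStats(m); i=1+np.argmax(s[1:,4]); m=(l==i)
ys,xs=np.nonzero(m); pts=np.c_[xs,ys].astype(np.float32); r=cv2.minAreaRect(pts); print(r,s[i])
b=cv2.boxPoints(r); d=np.array([np.hypot(*(b[1]-b[0])),np.hypot(*(b[2]-b[1]))])
e=[(b[0]+b[1])/2,(b[2]+b[3])/2] if d[0]<d[1] else [(b[1]+b[2])/2,(b[3]+b[0])/2]
e=sorted(e,key=lambda q:q[0]); E=[ray("top",q,.137) for q in e]; print("handle ends",E,np.linalg.norm(E[0]-E[1]))
a=E[0]-E[1]; hy=np.arctan2(a[1],a[0]); print("basket yaw",hy)
w=np.array([np.cos(hy),np.sin(hy)]); mid=(E[0]+E[1])[:2]/2; print("origin",mid+w*.17,"grasp",mid-w*.035, "cab yaw diff",yaw-hy)
# bystander blue
mb=cv2.inRange(hsv,(95,100,50),(125,255,255)); ys,xs=np.nonzero(mb); print("dish",ray("top",(xs.mean(),ys.mean()),.02))
s=manip.state();Rt=rot(s["tool_rot"]).as_matrix();print("tool",s["tool_pos"],Rt)
E
```

```text
corner [0.6678 0.3471 0.202 ]
corner [0.6318 0.1127 0.202 ]
corner [0.3969 0.1469 0.202 ]
corner [0.4325 0.3796 0.202 ]
sides [np.float64(0.2371166409707498), np.float64(0.23741286465567385), np.float64(0.23539592832363634), np.float64(0.23759581778186542)]
cab [0.5322 0.2466 0.202 ] 1.4186355445964558
hooktip (np.float64(-0.03372277162044525), np.float64(0.002533424394617375))
buf (np.float64(0.07239269410276448), np.float64(-0.03595066748936489))
buf (np.float64(0.07605384575969056), np.float64(0.036869479861584877))
buf (np.float64(0.05619264378461684), np.float64(-0.03673331188231788))
buf (np.float64(0.05999709317934341), np.float64(0.03445886227537298))
((325.8539733886719, 230.40145874023438), (53.14104461669922, 4.442659854888916), 19.98310661315918) [301 220  51  21 235]
handle ends [array([ 0.4875, -0.162 ,  0.137 ]), array([ 0.4455, -0.3028,  0.137 ])] 0.14693602270507045
basket yaw 1.2812788845692573
origin [ 0.515  -0.0695] grasp [ 0.4565 -0.2659] cab yaw diff 0.13735666002719848
dish [ 0.6167 -0.1757  0.02  ]
tool [ 0.2744 -0.561   0.2045] [[ 0.8984  0.4392 -0.0005]
 [ 0.4392 -0.8984  0.0015]
 [ 0.0002 -0.0015 -1.    ]]
```

>>> {"api": "drive_tool", "payload": {
  "commands": "85 0.9 0 0 -9.5; 85 1 0 0 -9.5; 85 1 0 0 -9.5; 85 1 0 0 -9.5; 85 1 0 0 -9.4; 85 1 0 0 0; 85 1 0 0 0; 85 1 0 0 0"
}}

```text
time: 1.15
tool_pos: [0.4006, -0.3721, 0.205]
tool_rot: [-0.0, 0.801, 0.598, -0.0]
contact_force: [0.1, 0.2, 0.0]
gripper_width: 0.994
```

```bash
cat >> h.py <<'E'
np.set_printoptions(precision=4,suppress=True)
def plan(tgt,yaw):
    """shift in tool units (30 mm) and turn in deg from the measured pose; yaw = world angle of tool x"""
    s=manip.state(); M=rot(s["tool_rot"]).as_matrix(); y0=np.arctan2(M[1,0],M[0,0])
    print("t",s["time"],"pos",s["tool_pos"],"yaw",y0,"F",s["contact_force"],"T",s["ft_torque"],"w",s["gripper_width"])
    d=M.T@(np.array(tgt)-s["tool_pos"])/.03
    print("shift",d,"turn",-np.degrees(yaw-y0))
E
python3 -c "
from h import *
plan([.4565,-.2659,.111],1.281)"
```

```text
t 1.15 pos [ 0.4006 -0.3721  0.205 ] yaw 1.2820208624621316 F [0.1446 0.1808 0.0316] T [ 0.0075  0.0026 -0.0072] w 0.9944605373413798
shift [3.9219 0.7803 3.1335] turn 0.058491110543482126
```

>>> {"api": "drive_tool", "payload": {
  "commands": "85 0.9 0.2 0 0; 85 0.9 0.2 0 0; 85 0.9 0.2 0 0; 85 0.9 0.1 0.3 0; 85 0.2 0 0.4 0; 85 0 0 0.4 0; 85 0 0 0 0; 85 0 0 0 0"
}}

```text
time: 2.15
tool_pos: [0.4529, -0.2706, 0.1725]
tool_rot: [0.0, 0.802, 0.598, -0.0]
contact_force: [0.3, -0.2, -0.1]
gripper_width: 0.999
```

```bash
python3 -c "
from h import *
plan([.4565,-.2659,.111],1.281)
cv2.imwrite('pics/w1.png',manip.grab_frame('wrist')[:,:,::-1])"
```

```text
t 2.15 pos [ 0.4529 -0.2706  0.1725] yaw 1.2810140016586953 F [ 0.2961 -0.2354 -0.1316] T [-0.045   0.0602  0.0721] w 0.9993265445497848
shift [0.1861 0.0697 2.0486] turn 0.0008022359494268781
```

View pics/w1.png

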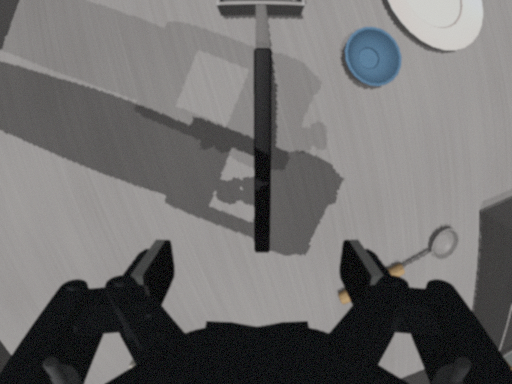

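The handle is centred between the jaws and parallel to them, from (263,50) to (262,250). I'll check its end position by casting a ray, then descend.

```bash
python3 - <<'E'
from h import *
p=manip.camera_params("wrist")
def fray(u,v,z):
    d=np.array([u-p["cx"],v-p["cy"]])/p["fx"]; th=np.hypot(*d); k=d/th*np.sin(th)
    w=rot(p["orientation"]).apply([*k,np.cos(th)]); return p["xyz"]+w*(z-p["xyz"][2])/w[2]
a=fray(262,249,.139);b=fray(263,49,.139);u=(b-a)/np.linalg.norm(b-a)
print(a,b,np.linalg.norm(b-a),"yaw",np.arctan2(u[1],u[0]),"grasp",a+u*.04)
E
```

```text
[ 0.4484 -0.3021  0.139 ] [ 0.4896 -0.1647  0.139 ] 0.14344487365213687 yaw 1.2795507641967125 grasp [ 0.4599 -0.2638  0.139 ]
```

>>> {"api": "drive_tool", "payload": {
  "commands": "85 0.2 0.05 0.2 0; 85 0 0 0.4 0; 85 0 0 0.4 0; 85 0 0 0.4 0; 85 0 0 0.4 0; 85 0 0 0.25 0; 85 0 0 0 0; 85 0 0 0 0"
}}

```text
time: 3.2
tool_pos: [0.4566, -0.2648, 0.1113]
tool_rot: [0.0, 0.801, 0.598, 0.0]
contact_force: [-0.8, 0.1, -0.2]
gripper_width: 0.99
```

>>> {"api": "drive_tool", "payload": {
  "commands": "60 0 0.06 0 0; 40 0 0 0 0; 25 0 0 0 0; 8 0 0 0 0; 8 0 0 0 0; 8 0 0 0 0; 8 0 0 0 0; 8 0 0 0 0"
}}

```text
time: 4.2
tool_pos: [0.458, -0.2652, 0.111]
tool_rot: [0.0, 0.801, 0.598, -0.0]
contact_force: [-0.2, -0.8, 0.4]
gripper_width: 0.102
```

>>> {"api": "drive_tool", "payload": {
  "commands": "0 0 0 0 0; 0 0 0 0 0; 0 0 0 0 0; 0 0 0 0 0; 0 0 0 0 0; 0 0 0 0 0; 0 0 0 0 0; 0 0 0 0 0"
}}

```text
time: 5.2
tool_pos: [0.458, -0.2652, 0.111]
tool_rot: [0.0, 0.801, 0.598, -0.0]
contact_force: [0.5, -1.5, 2.0]
gripper_width: 0.089
```

```bash
python3 -c "
from h import *
plan([.4565,-.2659,.111],1.281)
cv2.imwrite('pics/w2.png',manip.grab_frame('wrist')[:,:,::-1])"
```

```text
t 5.2 pos [ 0.458  -0.2652  0.111 ] yaw 1.2821141126483497 F [ 0.4911 -1.5146  1.9803] T [-0.2298  0.0788 -0.0328] w 0.08932928838986333
shift [-0.0363 -0.0429  0.0006] turn 0.06383395265258743
```

View pics/w2.png

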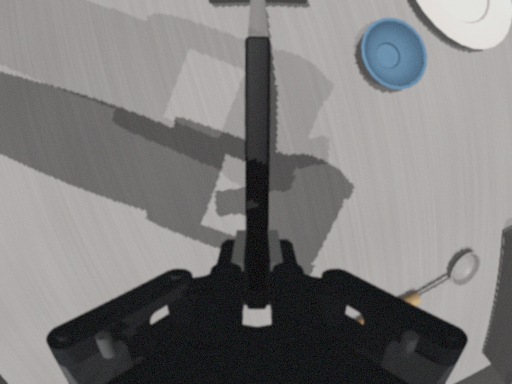

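The handle is held between the pads at (258,270). Now I'll dip it, pivoting the bin on the counter.

>>> {"api": "drive_tool", "payload": {
  "commands": "0 -0.12 0 0.2 0; 0 -0.12 0 0.2 0; 0 -0.12 0 0.2 0; 0 -0.11 0 0.19 0; 0 -0.11 0 0.19 0; 0 0 0 0 0; 0 0 0 0 0; 0 0 0 0 0"
}}

```text
time: 6.25
tool_pos: [0.4531, -0.2813, 0.0814]
tool_rot: [-0.0, 0.801, 0.598, 0.0]
contact_force: [-0.1, 0.1, 1.3]
gripper_width: 0.076
```

```bash
python3 -c "
from h import *
plan([.458,-.2652,.111],1.281)
cv2.imwrite('pics/s2.png',manip.grab_frame('side')[:,:,::-1])
t=cv2.imread('pics/s2.png')[130:300,240:370]
cv2.imwrite('pics/c3.png',cv2.resize(t,None,fx=3.5,fy=3.5,interpolation=cv2.INTER_CUBIC))"
```

```text
t 6.25 pos [ 0.4531 -0.2813  0.0814] yaw 1.2822937180852236 F [-0.0882  0.0501  1.2939] T [ 0.0621 -0.0174 -0.0107] w 0.07644840354215904
shift [ 0.5611  0.0051 -0.9867] turn 0.0741245861630651
```

View pics/c3.png

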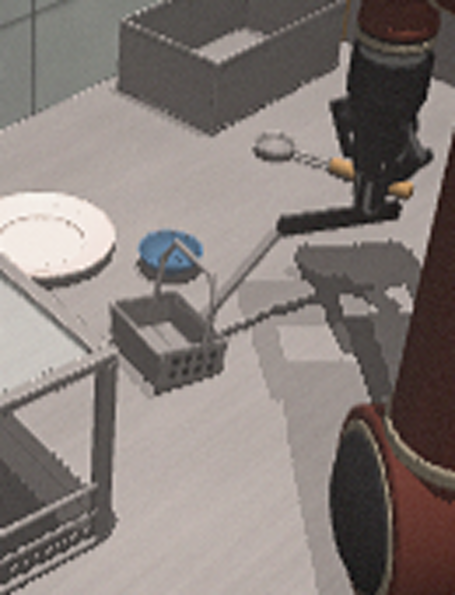

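>>> {"api": "drive_tool", "payload": {
  "commands": "0 -0.1 0 0.25 0; 0 -0.1 0 0.25 0; 0 -0.1 0 0.25 0; 0 -0.1 0 0.25 0; 0 -0.1 0 0.25 0; 0 0 0 0 0; 0 0 0 0 0; 0 0 0 0 0"
}}

```text
time: 7.3
tool_pos: [0.4489, -0.2957, 0.0441]
tool_rot: [-0.0, 0.801, 0.598, 0.0]
contact_force: [0.5, 0.9, 0.7]
gripper_width: 0.027
```

>>> {"api": "drive_tool", "payload": {
  "commands": "0 0 0 -0.2 0; 0 0 0 -0.4 0; 0 0 0 -0.5 0; 0 0 0 -0.5 0; 0 0 0 -0.4 0; 0 0 0 0 0; 0 0 0 0 0; 0 0 0 0 0"
}}

```text
time: 8.3
tool_pos: [0.4483, -0.2958, 0.1031]
tool_rot: [-0.001, 0.801, 0.598, -0.0]
contact_force: [0.1, 0.5, -0.2]
gripper_width: 0.0
```

```bash
python3 -c "
from h import *
plan([.458,-.2652,.111],1.281)
cv2.imwrite('pics/s3.png',manip.grab_frame('side')[:,:,::-1])
cv2.imwrite('pics/t3.png',manip.grab_frame('top')[:,:,::-1])
f=lambda t:cv2.resize(t,None,fx=3.5,fy=3.5,interpolation=cv2.INTER_CUBIC)
a=f(cv2.imread('pics/s3.png')[130:290,250:365]);b=f(cv2.imread('pics/t3.png')[150:310,245:355])
cv2.imwrite('pics/c4.png',np.hstack([a,b]))"
```

```text
t 8.3 pos [ 0.4483 -0.2958  0.1031] yaw 1.2820272973544766 F [ 0.0599  0.4573 -0.1523] T [-0.0323  0.0112  0.0105] w 0.0003119655793460712
shift [ 1.0689  0.02   -0.2622] turn 0.058859802716470254
```

View pics/c4.png

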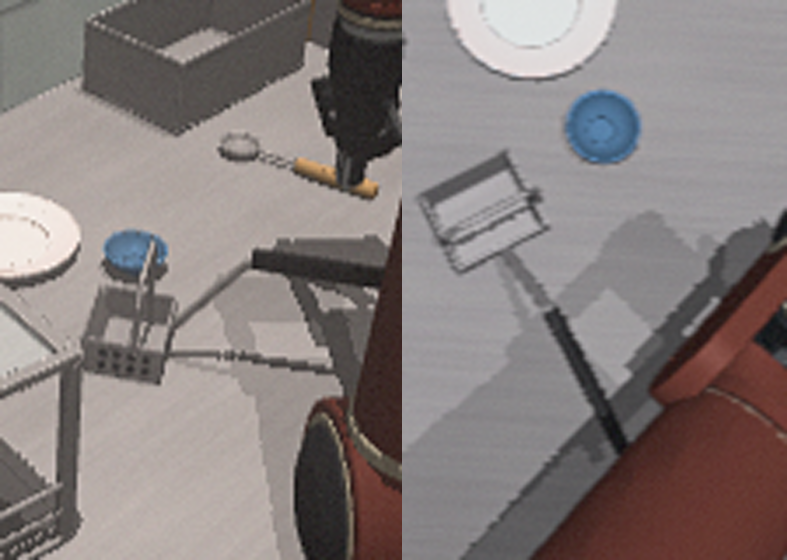

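The grip slipped off. The fingers are shut and the basket is back on the counter, turned by about 30°; the bow is near (145,290) in the side crop. The bar was probably too far out on the pads. I'll back off and measure the handle again, including its height.

>>> {"api": "drive_tool", "payload": {
  "commands": "0 0 0 -0.8 0; 0 0 0 -1 0; 0 -0.5 0.5 -1 0; 40 -1 1 -0.5 0; 85 -1 1 0 0; 85 -1 1 0 0; 85 0 0 0 0; 85 0 0 0 0"
}}

```text
time: 9.4
tool_pos: [0.5192, -0.4261, 0.2023]
tool_rot: [-0.001, 0.801, 0.598, -0.0]
contact_force: [-0.4, 1.2, 0.4]
gripper_width: 0.997
```

```bash
python3 -c "
from h import *
plan([.458,-.2652,.111],1.281)
I={}
for n in('side','top','wrist'):
  I[n]=manip.grab_frame(n)[:,:,::-1]; cv2.imwrite(f'pics/{n}4.png',I[n])
f=lambda t:cv2.resize(t,None,fx=3,fy=3,interpolation=cv2.INTER_CUBIC)
a=f(I['side'][160:280,250:380]);b=f(I['top'][170:290,245:360])
w=cv2.resize(I['wrist'],(0,0),fx=.6,fy=.6)
c=np.zeros((600,800,3),np.uint8);c[:360,:390]=a;c[:360,400:745]=b;c[365:595,:307]=w;cv2.imwrite('pics/c5.png',c)"
```

```text
t 9.4 pos [ 0.5192 -0.4261  0.2023] yaw 1.2820691233970511 F [-0.3873  1.1685  0.4221] T [0.0176 0.0089 0.0189] w 0.9971859433045046
shift [ 4.5585 -3.4774  3.0512] turn 0.06125625842972486
```

View pics/c5.png

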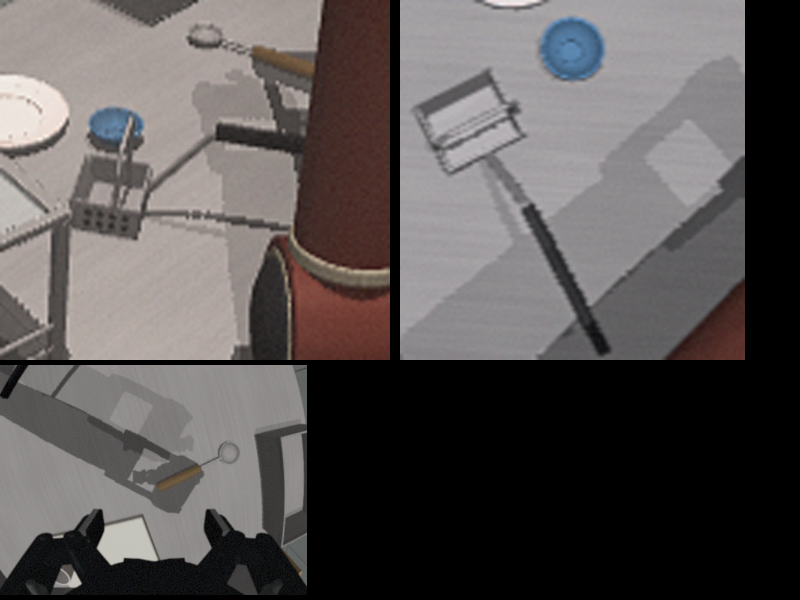

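```bash
python3 - <<'E'
from h import *
def tri(a,b):
    A0,A1=ray("top",a,.2),ray("top",a,.1);B0,B1=ray("side",b,.2),ray("side",b,.1)
    u=A1-A0;v=B1-B0;st=np.linalg.lstsq(np.c_[u,-v],B0-A0,rcond=None)[0]
    return A0+u*st[0],B0+v*st[1]
print("old front",tri((301.3,220.3),(316.1,191.7)));print("old rear",tri((351.5,238.3),(351.3,182.6)))
print("new front",tri((288.3,239),(322.7,203.3)))
im=cv2.imread("pics/top4.png"); m=np.zeros(im.shape[:2],np.uint8)
g=im.max(2)<45; m[235:292,284:320]=g[235:292,284:320]*255
n,l,s,c=cv2.connectedComponentsWithStats(m)
for i in range(1,n):
    if s[i,4]<40: continue
    ys,xs=np.nonzero(l==i); r=cv2.fitLine(np.c_[xs,ys].astype(np.float32),cv2.DIST_HUBER,0,.01,.01).ravel()
    t=np.c_[xs,ys]@r[:2]; k=r[:2]@r[2:]; e=[r[2:]+r[:2]*(q-k) for q in(t.min(),t.max())]
    E=[ray("top",q,.137) for q in e]; 
    if E[0][1]<E[1][1]:E=E[::-1]
    a=E[0]-E[1];w=a/np.linalg.norm(a); print(s[i],e,E,np.linalg.norm(a),"yaw",np.arctan2(w[1],w[0]),"origin",E[0]+w*.095,"grasp",E[0]-w*.11)
E
```

```text
old front (array([ 0.4913, -0.1639,  0.1299]), array([ 0.4901, -0.1647,  0.1299]))
old rear (array([ 0.4503, -0.309 ,  0.1205]), array([ 0.4479, -0.3105,  0.1207]))
new front (array([ 0.4365, -0.1296,  0.1279]), array([ 0.4359, -0.13  ,  0.1279]))
[307 277   8  11  40] [array([307.4935, 277.2869]), array([312.9968, 287.0019])] [array([ 0.3354, -0.1856,  0.137 ]), array([ 0.3108, -0.2014,  0.137 ])] 0.029285283402037066 yaw 0.5682202990929591 origin [ 0.4155 -0.1345  0.137 ] grasp [ 0.2427 -0.2448  0.137 ]
```

>>> {"api": "drive_tool", "payload": {
  "commands": "85 0 0 0 10.6; 85 0 0 0 10.6; 85 0 0 0 10.6; 85 0 0 0 10.6; 85 0 -1 0 1.4; 85 0 -1 0 0; 85 0 -1 0 0; 85 0 -1 0 0"
}}

```text
time: 10.55
tool_pos: [0.4588, -0.3213, 0.2034]
tool_rot: [0.0, 0.967, 0.256, 0.0]
contact_force: [0.0, 0.8, 0.1]
gripper_width: 0.996
```

```bash
python3 -c "
from h import *
plan([.358,-.174,.19],.518)"
```

```text
t 10.55 pos [ 0.4588 -0.3213  0.2034] yaw 0.5181612113037888 F [0.0172 0.8083 0.0575] T [-0.0054  0.0282 -0.0204] w 0.9957112151514855
shift [-0.4874 -5.9293  0.4423] turn 0.00923672731689769
```

>>> {"api": "drive_tool", "payload": {
  "commands": "85 -0.5 -0.9 0 0; 85 0 -0.9 0.2 0; 85 0 -0.9 0.2 0; 85 0 -0.9 0 0; 85 0 -0.9 0 0; 85 0 -0.9 0 0; 85 0 -0.5 0 0; 85 0 0 0 0"
}}

```text
time: 11.55
tool_pos: [0.3586, -0.1756, 0.1912]
tool_rot: [0.001, 0.967, 0.257, 0.001]
contact_force: [0.1, 0.1, 0.4]
gripper_width: 0.998
```

```bash
cat >> h.py <<'E'
def fray(u,v,z):
    p=manip.camera_params("wrist")
    d=np.array([u-p["cx"],v-p["cy"]])/p["fx"]; th=np.hypot(*d); k=d/th*np.sin(th)
    w=rot(p["orientation"]).apply([*k,np.cos(th)]); return p["xyz"]+w*(z-p["xyz"][2])/w[2]
def wbar(z):
    im=manip.grab_frame("wrist")[:,:,::-1]; cv2.imwrite("pics/wb.png",im)
    m=np.zeros(im.shape[:2],np.uint8); m[20:235,200:320]=(im[20:235,200:320].max(2)<38)*255
    n,l,s,c=cv2.connectedComponentsWithStats(m); i=1+np.argmax(s[1:,4]); ys,xs=np.nonzero(l==i); print(s[i])
    for y in range(s[i,1],s[i,1]+s[i,3],20): print(y,xs[ys==y].min(),xs[ys==y].max())
    f=[fray(np.median(xs[ys==y]),y,z) for y in range(s[i,1]+5,s[i,1]+s[i,3]-5,5)]
    a=fray(np.median(xs[ys==s[i,1]+3]),s[i,1],z);d=f[0]-f[-1];w=d/np.linalg.norm(d);print("front",a,"yaw",np.arctan2(d[1],d[0]),"g185",a-w*.09)
E
python3 -c "
from h import *
plan([.358,-.174,.19],.518);wbar(.139)"
```

```text
t 11.55 pos [ 0.3586 -0.1756  0.1912] yaw 0.5190257122842025 F [0.0529 0.0582 0.3975] T [ 0.0173  0.0147 -0.0097] w 0.9981183415838369
shift [ 0.0085 -0.0553  0.0402] turn 0.05876898487952368
[ 247  135   15  100 1132]
135 259 259
155 247 260
175 247 261
195 249 260
215 250 260
front [ 0.405  -0.1524  0.139 ] yaw 0.4788135091644364 g185 [ 0.3252 -0.1939  0.139 ]
```

>>> {"api": "drive_tool", "payload": {
  "commands": "85 0 -0.06 0.4 1; 85 0 0 0.6 0; 85 0 0 0.6 0; 85 0 0 0.6 0; 85 0 0 0.6 0; 85 0 0 0.33 0; 85 0 0 0 0; 60 0 0 0 0"
}}

```text
time: 12.6
tool_pos: [0.3585, -0.1752, 0.0978]
tool_rot: [0.001, 0.969, 0.248, 0.0]
contact_force: [0.2, 0.3, 0.7]
gripper_width: 0.812
```

>>> {"api": "drive_tool", "payload": {
  "commands": "30 0 0 0 0; 20 0 0 0 0; 0 0 0 0 0; 0 0 0 0 0; 0 0 0 0 0; 0 0 0 0 0; 0 0 0 0 0; 0 0 0 0 0"
}}

```text
time: 13.6
tool_pos: [0.3581, -0.175, 0.0972]
tool_rot: [0.0, 0.969, 0.247, 0.0]
contact_force: [0.3, 0.1, 0.7]
gripper_width: 0.12
```

```bash
python3 -c "
from h import *
plan([.358,-.174,.096],.518)"
```

```text
t 13.6 pos [ 0.3581 -0.175   0.0972] yaw 0.5001300937556015 F [0.3034 0.088  0.7002] T [-0.0879 -0.1161 -0.1167] w 0.12023524519939284
shift [ 0.0117 -0.0305  0.0407] turn -1.0238702080985123
```

>>> {"api": "drive_tool", "payload": {
  "commands": "0 0 0 0 0; 0 0 0 0 0; 0 0 0 0 0; 0 0 0 0 0; 0 -0.06 0 0.12 0; 0 -0.06 0 0.12 0; 0 0 0 0 0; 0 0 0 0 0"
}}

```text
time: 14.6
tool_pos: [0.3546, -0.177, 0.0905]
tool_rot: [0.0, 0.969, 0.248, -0.0]
contact_force: [-3.9, -1.1, 5.9]
gripper_width: 0.125
```

```bash
python3 -c "
from h import *
plan([.358,-.174,.096],.518)"
```

```text
t 14.6 pos [ 0.3546 -0.177   0.0905] yaw 0.5005311835900694 F [-3.9261 -1.0951  5.8686] T [0.0574 0.2911 0.1282] w 0.1251754046531282
shift [ 0.1471 -0.0326 -0.1833] turn -1.0008894533778974
```

>>> {"api": "drive_tool", "payload": {
  "commands": "0 -0.14 0 0.2 0; 0 -0.14 0 0.2 0; 0 -0.14 0 0.22 0; 0 -0.14 0 0.22 0; 0 0 0 0 0; 0 0 0 0 0; 0 0 0 0 0; 0 0 0 0 0"
}}

```text
time: 15.6
tool_pos: [0.3401, -0.1847, 0.0649]
tool_rot: [0.0, 0.969, 0.248, -0.0]
contact_force: [-3.6, -1.2, 5.4]
gripper_width: 0.121
```

```bash
python3 -c "
from h import *
plan([.358,-.174,.096],.518)"
```

```text
t 15.6 pos [ 0.3401 -0.1847  0.0649] yaw 0.5004018342552291 F [-3.5573 -1.1502  5.4206] T [-0.0888  0.1874  0.0643] w 0.12054590299681948
shift [ 0.694  -0.0274 -1.0386] turn -1.0083006243470722
```

Steady forces and a stable width, so the bar is pivoting in the pads as wanted. I'll dip further.

>>> {"api": "drive_tool", "payload": {
  "commands": "0 -0.12 0 0.22 0; 0 -0.12 0 0.22 0; 0 -0.12 0 0.24 0; 0 -0.12 0 0.24 0; 0 -0.06 0 0.15 0; 0 0 0 0 0; 0 0 0 0 0; 0 0 0 0 0"
}}

```text
time: 16.6
tool_pos: [0.3258, -0.1922, 0.0326]
tool_rot: [-0.0, 0.969, 0.248, -0.0]
contact_force: [1.9, 0.8, -0.0]
gripper_width: 0.12
```

>>> {"api": "drive_tool", "payload": {
  "commands": "0 0 0 -0.1 0; 0 0 0 -0.2 0; 0 0 0 -0.2 0; 0 0 0 -0.2 0; 0 0 0 -0.1 0; 0 0 0 0 0; 0 0 0 0 0; 0 0 0 0 0"
}}

```text
time: 17.6
tool_pos: [0.3257, -0.1923, 0.0563]
tool_rot: [-0.0, 0.969, 0.247, -0.0]
contact_force: [0.4, -0.0, -2.2]
gripper_width: 0.116
```

```bash
python3 -c "
from h import *
plan([.358,-.174,.096],.518)
I={}
for n in('side','top'):
  I[n]=manip.grab_frame(n)[:,:,::-1]; cv2.imwrite(f'pics/{n}6.png',I[n])
f=lambda t:cv2.resize(t,None,fx=3.4,fy=3.4,interpolation=cv2.INTER_CUBIC)
cv2.imwrite('pics/c6.png',np.hstack([f(I['side'][150:300,250:365]),f(I['top'][170:320,245:360])]))"
```

```text
t 17.6 pos [ 0.3257 -0.1923  0.0563] yaw 0.5001774161064958 F [ 0.3946 -0.029  -2.2274] T [-0.159   0.3257 -0.0257] w 0.11642398480723291
shift [ 1.2362 -0.0188 -1.3223] turn -1.02115883711563
```

View pics/c6.png

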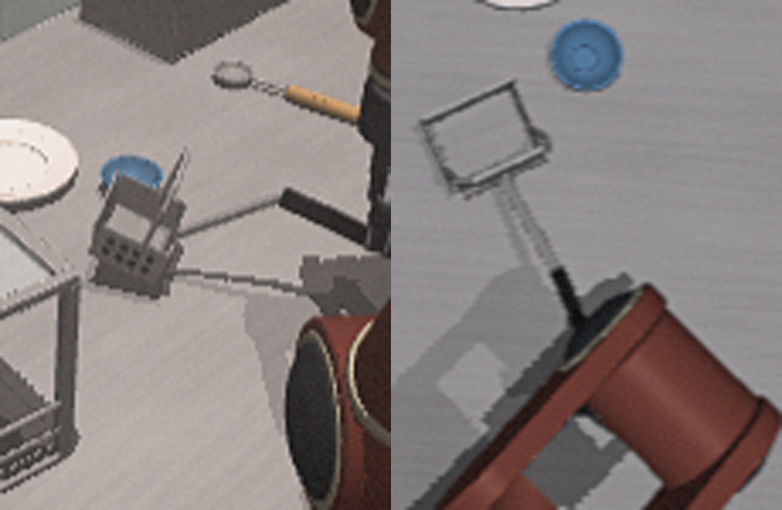

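```bash
python3 - <<'E'
from h import *
def tri(a,b):
    A0,A1=ray("top",a,.2),ray("top",a,.1);B0,B1=ray("side",b,.2),ray("side",b,.1)
    u=A1-A0;v=B1-B0;st=np.linalg.lstsq(np.c_[u,-v],B0-A0,rcond=None)[0]
    return A0+u*st[0],B0+v*st[1]
T=lambda x,y:((x-391)/3.4+245,y/3.4+170);S=lambda x,y:(x/3.4+250,y/3.4+150)
print(tri(T(560,270),S(282,195)),tri(T(548,140),S(186,152)))
w=np.array([np.cos(.5),np.sin(.5),0]);g=np.array([.3257,-.1923,.0753])
for th in(.2,.25,.3,.35,.4):
    ux=w*np.cos(th)+np.array([0,0,np.sin(th)]);uz=-w*np.sin(th)+np.array([0,0,np.cos(th)]);uy=np.array([-w[1],w[0],0])
    P=lambda x,y,z:g+ux*(x+.185)+uy*y+uz*(z-.130)
    f=P(-.095,0,.130);b=P(0,-.03,.108)
    ts=[(np.array(proj(n,q))-o)*3.4+[e,0] for q in(f,b) for n,o,e in(("top",[245,170],391),("side",[250,150],0))]
    print(th,f,b,"top/side f,b px",*ts, "foot z",P(.041,0,0)[2],P(-.02,0,0)[2])
E
```

```text
(array([ 0.4092, -0.1501,  0.1157]), array([ 0.4087, -0.1504,  0.1157])) (array([ 0.5172, -0.1352,  0.119 ]), array([ 0.5149, -0.1367,  0.1188]))
0.2 [ 0.4031 -0.15    0.0932] [ 0.503  -0.1296  0.0905] top/side f,b px [556.7033 278.2252] [283.7176 216.793 ] [537.6016 160.4199] [188.3885 183.3837] foot z -0.007209386359677578 -0.01932821553817632
0.25 [ 0.4022 -0.1505  0.0976] [ 0.5022 -0.1301  0.0998] top/side f,b px [557.7895 279.1605] [285.3412 213.3041] [539.1043 160.108 ] [190.1595 175.9137] foot z 0.005254679969138365 -0.009836961545387532
0.3 [ 0.4012 -0.1511  0.1019] [ 0.5009 -0.1308  0.109 ] top/side f,b px [558.9927 280.3437] [287.1949 209.8889] [540.8655 160.2868] [192.4057 168.515 ] foot z 0.017893823119133956 -0.00013290948720776075
0.35 [ 0.3999 -0.1518  0.1062] [ 0.4992 -0.1317  0.1181] top/side f,b px [560.3114 281.7752] [289.2756 206.5565] [542.8877 160.9691] [195.1277 161.2061] foot z 0.03067645181477273 0.009759685559990225
0.4 [ 0.3984 -0.1526  0.1103] [ 0.4971 -0.1328  0.1271] top/side f,b px [561.7437 283.4544] [291.5795 203.3156] [545.1731 162.1672] [198.3251 154.0059] foot z 0.04357061614137997 0.01981609726055228
```

```bash
python3 - <<'E'
from h import *
from scipy.optimize import least_squares
T=np.array([(560,270),(548,140)],float);T=(T-[391,0])/3.4+[245,170];S=np.array([(282,195),(186,152)])/3.4+[250,150]
def pts(p):
    th,s,dz,yaw=p;w=np.array([np.cos(yaw),np.sin(yaw),0]);g=np.array([.3257,-.1923,.0563+dz])
    ux=w*np.cos(th)+np.array([0,0,np.sin(th)]);uz=-w*np.sin(th)+np.array([0,0,np.cos(th)]);uy=np.array([-w[1],w[0],0])
    return lambda x,y,z:g+ux*(x-s)+uy*y+uz*(z-.130)
def res(p):
    P=pts(p);q=[P(-.095,0,.133),P(0,-.03,.108)]
    r=np.concatenate([np.r_[proj("top",a)-t,proj("side",a)-v] for a,t,v in zip(q,T,S)])
    return np.r_[r,(p[1]+.19)/.006,(p[2]-.033)/.004,(p[3]-.5)/.02]
o=least_squares(res,[.3,-.19,.033,.5]);print(o.x,o.fun);P=pts(o.x)
print("bow",P(0,0,.105),"foot",P(.041,0,0),P(-.02,0,0),"rim",P(.053,0,.04))
E
```

```text
[ 0.2891 -0.1946  0.0316  0.4679] [-0.0017 -0.3801 -0.3551 -0.9586 -1.0238  1.8203  0.0513  0.1072 -0.7618
 -0.3428 -1.6073]
bow [ 0.4985 -0.105   0.1194] foot [ 0.5603 -0.0738  0.0305] [ 0.5081 -0.1001  0.0131] rim [ 0.5604 -0.0737  0.0722]
```

Now held at about 0.29 rad dip, weight 2.2 N, dish undisturbed. Next: lift and swing towards the cabinet axis.

>>> {"api": "drive_tool", "payload": {
  "commands": "0 0 0 -0.3 0; 0 0 0 -0.5 0; 0 0 0 -0.5 -2; 0.0 0 0 -0.4 -4; 0 0.1 0.1 -0.24 -5; 0 0.2 0.2 0 -5; 0 0.2 0.3 0 -5; 0 0.2 0.3 0 -5"
}}

```text
time: 18.7
tool_pos: [0.3607, -0.1979, 0.1163]
tool_rot: [0.001, 0.887, 0.461, 0.0]
contact_force: [-0.2, 0.7, -1.3]
gripper_width: 0.12
```

```bash
python3 -c "
from h import *
plan([.4647,-.1923,.1146],1.45)"
```

```text
t 18.7 pos [ 0.3607 -0.1979  0.1163] yaw 0.9579850935951996 F [-0.2357  0.7095 -1.3409] T [-0.2723  0.166   0.0659] w 0.1200757678563473
shift [2.1465 2.727  0.0637] turn -28.19037759451928
```

>>> {"api": "drive_tool", "payload": {
  "commands": "0 0.2 0.4 0 -5; 0 0.2 0.45 0 -5; 0 0.2 0.5 0 -5; 0 0.2 0.5 0 -5; 0 0.15 0.5 0 -5; 0 0.15 0.5 0 -3.2; 0 0.1 0.3 0 0; 0 0 0 0 0"
}}

```text
time: 19.7
tool_pos: [0.4611, -0.1976, 0.1151]
tool_rot: [0.0, 0.75, 0.662, -0.0]
contact_force: [-0.0, -1.0, -1.4]
gripper_width: 0.119
```

```bash
python3 -c "
from h import *
plan([.4647,-.1923,.1146],1.45)
I={}
for n in('side','top'):
  I[n]=manip.grab_frame(n)[:,:,::-1]; cv2.imwrite(f'pics/{n}7.png',I[n])
f=lambda t:cv2.resize(t,None,fx=3,fy=3,interpolation=cv2.INTER_CUBIC)
cv2.imwrite('pics/c7.png',np.hstack([f(I['side'][140:320,230:360]),f(I['top'][140:320,200:330])]))"
```

```text
t 19.7 pos [ 0.4611 -0.1976  0.1151] yaw 1.4464162483651486 F [-0.0155 -1.0076 -1.4292] T [-0.2948  0.0229 -0.0011] w 0.1187461815938368
shift [0.1903 0.0981 0.0162] turn -0.20533384350009196
```

View pics/c7.png

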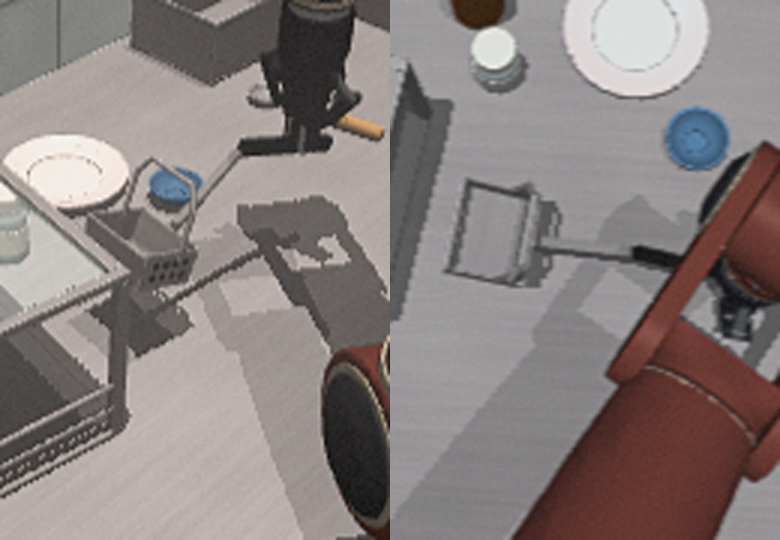

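The bin hangs dipped in front of the mouth: bow ends at about (150,158) and (193,190) in the side crop, rear rim corners at (470,180) and (447,272) in the top crop. Fitting the pose from these points.

```bash
cat > fit.py <<'E'
from h import *
from scipy.optimize import least_squares
t=lambda x,y:("top",np.array([(x-390)/3+200,y/3+140]));s_=lambda x,y:("side",np.array([x/3+230,y/3+140]))
obs=[((-.095,0,.135),t(634,250)),((-.095,0,.133),s_(243,147)),((0,-.03,.108),s_(150,158)),((0,.03,.108),s_(193,190)),
((.053,-.045,.04),t(470,180)),((.053,.045,.04),t(447,272)),((.053,-.045,.04),s_(88,215)),((.053,.045,.04),s_(153,260))]
cen=np.array([.5322,.2466]);cy=1.4186;u=np.array([np.cos(cy),np.sin(cy)]);v=np.array([-u[1],u[0]])
g0=np.array([.4611,-.1976,.1151])
def pts(p):
    th,s,dz,yaw,la=p;w=np.array([np.cos(yaw),np.sin(yaw),0]);uy=np.array([-w[1],w[0],0])
    ux=w*np.cos(th)+np.array([0,0,np.sin(th)]);uz=-w*np.sin(th)+np.array([0,0,np.cos(th)])
    return lambda x,y,z:g0+[0,0,dz]+ux*(x-s)+uy*(y-la)+uz*(z-.130)
def res(p):
    P=pts(p);r=np.concatenate([proj(n,P(*a))-q for a,(n,q) in obs])
    return np.r_[r,(p[1]+.195)/.006,(p[2]-.03)/.005,p[4]/.004]
o=least_squares(res,[.3,-.19,.033,1.42,0],loss="soft_l1");print(o.x);print(o.fun.reshape(-1)[:16].reshape(-1,2))
P=pts(o.x)
b=P(0,0,.105);print("bow",b,"cab",np.dot(b[:2]-cen,u),np.dot(b[:2]-cen,v),"bow-TCP",b-g0,"bar front top",P(-.095,0,.139),"rear rim",P(.053,0,.04))
E
python3 fit.py
```

```text
[ 0.3132 -0.1918  0.0302  1.4563  0.0007]
[[ 1.2195  0.5647]
 [-0.2809 -0.5347]
 [ 1.0661  0.7075]
 [ 0.0557 -0.8643]
 [-1.4973 -0.3994]
 [-0.0152 -0.0057]
 [ 0.1905  0.5099]
 [-2.2235  0.3038]]
bow [ 0.4835 -0.0087  0.1806] cab -0.25973941167745673 0.009414713714761208 bow-TCP [0.0224 0.1889 0.0655] bar front top [ 0.472  -0.1089  0.1837] rear rim [0.4916 0.0613 0.1351]
```

>>> {"api": "drive_tool", "payload": {
  "commands": "0 0.2 0 0 2.2; 0 0.6 0 0 0; 0 0.7 0 0 0; 0 0.7 0 0 0; 0 0.7 0 0 0; 0 0.7 0 0 0; 0 0.7 0 0 0; 0 0.6 0 0 0"
}}

```text
time: 20.8
tool_pos: [0.4839, -0.0511, 0.1147]
tool_rot: [-0.0, 0.762, 0.648, -0.0]
contact_force: [0.1, -0.1, -1.2]
gripper_width: 0.12
```

```bash
python3 - <<'E'
from h import *
plan([.4647,-.1923,.1146],1.408)
cen=np.array([.5322,.2466]);cy=1.4186;u=np.array([np.cos(cy),np.sin(cy)]);v=np.array([-u[1],u[0]])
s=manip.state();b=s["tool_pos"][:2]+.1902*u;print("bow cab",np.dot(b-cen,u),np.dot(b-cen,v))
for n in('side','top'): cv2.imwrite(f'pics/{n}8.png',manip.grab_frame(n)[:,:,::-1])
E
```

```text
t 20.8 pos [ 0.4839 -0.0511  0.1147] yaw 1.4087085608243297 F [ 0.0724 -0.0714 -1.2287] T [-0.3251  0.0714 -0.0154] w 0.12041394272370112
shift [-4.7475  0.1271  0.004 ] turn 0.04059754476240784
bow cab -0.11140530055243134 0.0025827716618104023
```

>>> {"api": "drive_tool", "payload": {
  "commands": "0 0.3 0 0 0; 0 0.3 0 0 0; 0 0.3 0 0 0; 0 0.3 0 0 0; 0 0.25 0 0 0; 0 0.25 0 0 0; 0 0 0 0 0; 0 0 0 0 0"
}}

```text
time: 21.9
tool_pos: [0.4925, -0.0024, 0.1148]
tool_rot: [0.0, 0.762, 0.647, -0.0]
contact_force: [0.3, -0.5, -1.9]
gripper_width: 0.122
```

>>> {"api": "drive_tool", "payload": {
  "commands": "0 0.1 0 0 0; 0 0.15 0 0 0; 0 0.15 0 0 0; 0 0.15 0 0 0; 0 0.1 0 0 0; 0 0 0 0 0; 0 0 0 0 0; 0 0 0 0 0"
}}

```text
time: 22.9
tool_pos: [0.4957, 0.0168, 0.1148]
tool_rot: [0.0, 0.762, 0.647, -0.0]
contact_force: [0.4, -0.9, -2.7]
gripper_width: 0.123
```

```bash
python3 - <<'E'
from h import *
for i in range(4):
    manip.grab_frame("top");s=manip.state();print(s["contact_force"],s["ft_torque"])
E
```

```text
[ 0.2959 -0.0913 -1.3887] [-0.3437  0.0635 -0.0137]
[ 0.1556  0.1349 -1.4983] [-0.3296  0.0015 -0.0205]
[-0.3016  0.5445 -1.0947] [-0.3581  0.0464 -0.0365]
[-0.4161  0.2653 -1.1095] [-0.3281  0.011   0.0056]
```

>>> {"api": "drive_tool", "payload": {
  "commands": "0 0.1 0 0 0; 0 0.1 0 0 0; 0 0.1 0 0 0; 0 0.1 0 0 0; 0 0 0 0 0; 0 0 0 0 0; 0 0 0 0 0; 0 0 0 0 0"
}}

```text
time: 24.1
tool_pos: [0.4976, 0.0287, 0.1148]
tool_rot: [-0.0, 0.762, 0.647, -0.0]
contact_force: [-0.2, -0.8, -1.9]
gripper_width: 0.124
```

>>> {"api": "drive_tool", "payload": {
  "commands": "0 0.03 0 0 0; 0 0.03 0 0 0; 0 0.03 0 0 0; 0 0.03 0 0 0; 0 0 0 0 0; 0 0 0 0 0; 0 0 0 0 0; 0 0 0 0 0"
}}

```text
time: 25.1
tool_pos: [0.4982, 0.0323, 0.1148]
tool_rot: [-0.0, 0.762, 0.647, -0.0]
contact_force: [0.9, -0.1, -1.4]
gripper_width: 0.122
```

>>> {"api": "drive_tool", "payload": {
  "commands": "0 0.03 0 0 0; 0 0.03 0 0 0; 0 0.03 0 0 0; 0 0.03 0 0 0; 0 0 0 0 0; 0 0 0 0 0; 0 0 0 0 0; 0 0 0 0 0"
}}

```text
time: 26.1
tool_pos: [0.4988, 0.0358, 0.1148]
tool_rot: [-0.0, 0.762, 0.647, -0.0]
contact_force: [0.1, 0.5, -1.8]
gripper_width: 0.121
```

>>> {"api": "drive_tool", "payload": {
  "commands": "0 0.03 0 0 0; 0 0.03 0 0 0; 0 0.03 0 0 0; 0 0.03 0 0 0; 0 0 0 0 0; 0 0 0 0 0; 0 0 0 0 0; 0 0 0 0 0"
}}

```text
time: 27.1
tool_pos: [0.4995, 0.0386, 0.115]
tool_rot: [0.001, 0.762, 0.647, -0.001]
contact_force: [-1.4, -6.0, 0.1]
gripper_width: 0.121
```

>>> {"api": "drive_tool", "payload": {
  "commands": "0 0.03 0 0 0; 0 0.03 0 0 0; 0 0.03 0 0 0; 0 0 0 0 0; 0 0 0 0 0; 0 0 0 0 0; 0 0 0 0 0; 0 0 0 0 0"
}}

```text
time: 28.1
tool_pos: [0.5, 0.0402, 0.1152]
tool_rot: [0.002, 0.762, 0.647, -0.001]
contact_force: [-1.4, -9.3, 0.3]
gripper_width: 0.121
```

The buffer was felt at bow x ≈ -0.021, matching the camera estimate. I'll ease back to light touch and lower.

>>> {"api": "drive_tool", "payload": {
  "commands": "0 -0.1 0 0 0; 0 -0.1 0 0 0; 0 0 0 0 0; 0 0 0 0.15 0; 0 0 0 0.2 0; 0 0 0 0.2 0; 0 0 0 0.15 0; 0 0 0 0 0"
}}

```text
time: 29.1
tool_pos: [0.4984, 0.0363, 0.0931]
tool_rot: [-0.001, 0.762, 0.647, -0.0]
contact_force: [0.7, 0.1, -2.1]
gripper_width: 0.121
```

>>> {"api": "drive_tool", "payload": {
  "commands": "0 0 0 0.05 0; 0 0 0 0.05 0; 0 0 0 0.05 0; 0 0 0 0 0; 0 0 0 0 0; 0 0 0 0 0; 0 0 0 0 0; 0 0 0 0 0"
}}

```text
time: 30.1
tool_pos: [0.4989, 0.0362, 0.0893]
tool_rot: [0.0, 0.762, 0.647, 0.0]
contact_force: [-0.0, 0.3, -1.1]
gripper_width: 0.123
```

>>> {"api": "drive_tool", "payload": {
  "commands": "0 0 0 0.05 0; 0 0 0 0.05 0; 0 0 0 0.03 0; 0 0 0 0 0; 0 0 0 0 0; 0 0 0 0 0; 0 0 0 0 0; 0 0 0 0 0"
}}

```text
time: 31.1
tool_pos: [0.4989, 0.0362, 0.0854]
tool_rot: [0.0, 0.762, 0.647, 0.0]
contact_force: [-0.1, -0.2, -1.8]
gripper_width: 0.123
```

>>> {"api": "drive_tool", "payload": {
  "commands": "0 0 0 0.03 0; 0 0 0 0.03 0; 0 0 0 0.03 0; 0 0 0 0 0; 0 0 0 0 0; 0 0 0 0 0; 0 0 0 0 0; 0 0 0 0 0"
}}

```text
time: 32.1
tool_pos: [0.4989, 0.0362, 0.0827]
tool_rot: [0.0, 0.762, 0.647, 0.0]
contact_force: [-0.9, 0.3, -1.4]
gripper_width: 0.12
```

```bash
python3 -c "
from h import *
plan([.4988,.0362,.1],1.408)"
```

```text
t 32.1 pos [0.4989 0.0362 0.0827] yaw 1.407771232484214 F [-0.9316  0.3108 -1.435 ] T [-0.278   0.0529  0.0223] w 0.12021342976550077
shift [-0.0001 -0.0019 -0.576 ] turn -0.013107413144226372
```

>>> {"api": "drive_tool", "payload": {
  "commands": "0 0 0 0.03 0; 0 0 0 0.03 0; 0 0 0 0.03 0; 0 0 0 0 0; 0 0 0 0 0; 0 0 0 0 0; 0 0 0 0 0; 0 0 0 0 0"
}}

```text
time: 33.1
tool_pos: [0.4989, 0.0362, 0.08]
tool_rot: [0.0, 0.762, 0.647, 0.0]
contact_force: [-0.3, -0.4, -2.7]
gripper_width: 0.121
```

```bash
python3 -c "
from h import *
plan([.4988,.0362,.1],1.408)"
```

```text
t 33.1 pos [0.4989 0.0362 0.08  ] yaw 1.407731483349447 F [-0.3286 -0.3645 -2.6528] T [-0.2977  0.0648  0.0252] w 0.12118825068829035
shift [ 0.0001 -0.0019 -0.6655] turn -0.015384870805672697
```

>>> {"api": "drive_tool", "payload": {
  "commands": "0 0 0 0.03 0; 0 0 0 0.03 0; 0 0 0 0.03 0; 0 0 0 0 0; 0 0 0 0 0; 0 0 0 0 0; 0 0 0 0 0; 0 0 0 0 0"
}}

```text
time: 34.1
tool_pos: [0.4989, 0.0362, 0.0774]
tool_rot: [0.0, 0.762, 0.647, 0.0]
contact_force: [-0.1, 0.2, -1.1]
gripper_width: 0.124
```

```bash
python3 -c "
from h import *
plan([.4988,.0362,.1],1.408)
I={}
for n in('side','top'):
  I[n]=manip.grab_frame(n)[:,:,::-1]; cv2.imwrite(f'pics/{n}9.png',I[n])
plan([.4988,.0362,.1],1.408)
"
```

```text
t 34.1 pos [0.4989 0.0362 0.0774] yaw 1.4076908054401165 F [-0.0507  0.1588 -1.1358] T [-0.0072 -0.0651 -0.0773] w 0.12383467540781154
shift [-0.0017 -0.0032 -0.7539] turn -0.017715543329725535
t 34.2 pos [0.4989 0.0362 0.0773] yaw 1.4077254620378392 F [ 0.171   0.8232 -0.0283] T [ 0.0398 -0.0141 -0.0359] w 0.12371420639885451
shift [-0.0009 -0.003  -0.7552] turn -0.01572986654793061
```

Contact force and moment dropped to about zero: the hook carries the bow. Before release I'll slacken the grip and lift the handle gently, so that it levels under control instead of swinging up.

>>> {"api": "drive_tool", "payload": {
  "commands": "9 0 0 0 0; 9.5 0 0 0 0; 10 0 0 0 0; 10 0 0 0 0; 10.4 0 0 0 0; 10.4 0 0 0 0; 10.4 0 0 0 0; 10.4 0 0 0 0"
}}

```text
time: 35.2
tool_pos: [0.4988, 0.0362, 0.0773]
tool_rot: [0.0, 0.762, 0.647, 0.0]
contact_force: [0.1, 1.2, -0.7]
gripper_width: 0.127
```

>>> {"api": "drive_tool", "payload": {
  "commands": "10.4 0 0 -0.1 0; 10.4 0 0 -0.1 0; 10.4 0 0 -0.1 0; 10.4 0 0 -0.1 0; 10.4 0 0 0 0; 10.4 0 0 0 0; 10.4 0 0 0 0; 10.4 0 0 0 0"
}}

```text
time: 36.2
tool_pos: [0.4988, 0.0362, 0.0892]
tool_rot: [-0.0, 0.762, 0.647, -0.0]
contact_force: [0.2, 0.2, -2.0]
gripper_width: 0.127
```

```bash
python3 - <<'E'
from h import *
for i in range(3):
    cv2.imwrite(f"pics/side10_{i}.png",manip.grab_frame("side")[:,:,::-1]);s=manip.state();print(s["contact_force"],s["ft_torque"],s["gripper_width"])
E
```

```text
[-0.8011 -0.2352 -1.1979] [-0.3539  0.0148  0.0471] 0.12271595277810025
[ 0.3391 -0.6394 -1.6796] [-0.3073  0.0592  0.0193] 0.12160342923516332
[-0.5202  0.5139 -1.9762] [-0.3071 -0.0021  0.0603] 0.12347669383356483
```

>>> {"api": "drive_tool", "payload": {
  "commands": "10.4 0 0 0.1 0; 10.4 0 0 0.1 0; 10.6 0 0 0 0; 10.8 0 0 0 0; 11 0 0 0 0; 11 0 0 0 0; 11 0 0 0 0; 11 0 0 0 0"
}}

```text
time: 37.35
tool_pos: [0.4989, 0.0362, 0.0833]
tool_rot: [-0.0, 0.762, 0.647, 0.0]
contact_force: [-0.0, 0.4, -1.4]
gripper_width: 0.132
```

```bash
python3 - <<'E'
from h import *
for i in range(3):
    manip.grab_frame("side");s=manip.state();print(s["contact_force"],s["ft_torque"],s["gripper_width"])
E
```

```text
[-0.3224 -0.1555 -0.767 ] [-0.3523  0.0864  0.0647] 0.12927384145047432
[-1.0945 -0.2042 -1.659 ] [-0.3338  0.0523  0.0128] 0.12726640615320464
[ 0.4012 -0.0625 -2.12  ] [-0.3468  0.081   0.0116] 0.13247461876572975
```

>>> {"api": "drive_tool", "payload": {
  "commands": "11.1 0 0 0 0; 11.2 0 0 0 0; 11.3 0 0 0 0; 11.4 0 0 0 0; 11.5 0 0 0 0; 11.5 0 0 0 0; 11.5 0 0 0 0; 11.5 0 0 0 0"
}}

```text
time: 38.5
tool_pos: [0.4989, 0.0362, 0.0833]
tool_rot: [-0.0, 0.762, 0.647, 0.0]
contact_force: [-0.3, -0.0, -0.4]
gripper_width: 0.135
```

```bash
python3 - <<'E'
from h import *
for i in range(2):
    manip.grab_frame("side");s=manip.state();print(s["contact_force"],s["ft_torque"],s["gripper_width"])
E
```

```text
[-0.0926 -0.3917 -0.806 ] [-0.18    0.0157 -0.0235] 0.13167135029648902
[-0.4886 -1.344  -0.6829] [-0.1228 -0.0177 -0.0111] 0.13324518368305013
```

The grip is now light and the bow is resting on the hook. Lifting the handle slowly.

>>> {"api": "drive_tool", "payload": {
  "commands": "11.6 0 0 -0.1 0; 11.6 0 0 -0.1 0; 11.6 -0.02 0 -0.13 0; 11.6 -0.02 0 -0.13 0; 11.6 -0.02 0 -0.13 0; 11.6 -0.02 0 -0.13 0; 11.6 0 0 0 0; 11.6 0 0 0 0"
}}

```text
time: 39.6
tool_pos: [0.4985, 0.0338, 0.1049]
tool_rot: [-0.0, 0.762, 0.647, 0.0]
contact_force: [0.5, 0.8, 0.5]
gripper_width: 0.132
```

```bash
python3 - <<'E'
from h import *
for i in range(2):
    for n in("side","top"): cv2.imwrite(f"pics/{n}11.png",manip.grab_frame(n)[:,:,::-1])
    s=manip.state();print(s["time"],s["contact_force"],s["ft_torque"],s["gripper_width"])
f=lambda t:cv2.resize(t,None,fx=3.2,fy=3.2,interpolation=cv2.INTER_CUBIC)
I={n:cv2.imread(f"pics/{n}11.png") for n in("side","top")}
cv2.imwrite('pics/c11.png',np.hstack([f(I['side'][150:310,190:320]),f(I['top'][140:300,120:240])]))
E
```

```text
39.7 [-0.0816 -0.7341 -0.2421] [ 0.0234 -0.0025  0.0259] 0.13128878199719238
39.8 [-0.1436  0.3285  0.1764] [ 0.0227  0.0148 -0.0009] 0.13807476786059125
```

View pics/c11.png

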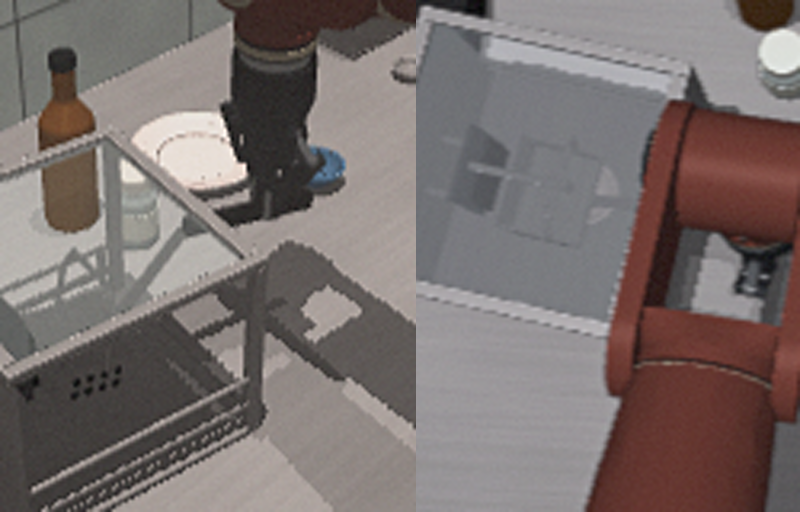

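The bin is under the clear roof on the hook (bow about (75,255) in the side crop), the handle is partly levelled, and torque on the tool is zero. Continuing to level.

>>> {"api": "drive_tool", "payload": {
  "commands": "11.7 0 0 -0.1 0; 11.7 0 0 -0.12 0; 11.7 0 0 -0.13 0; 11.7 0 0 -0.13 0; 11.7 0 0 -0.13 0; 11.7 0 0 -0.13 0; 11.7 0 0 -0.1 0; 11.7 0 0 0 0"
}}

```text
time: 40.8
tool_pos: [0.4986, 0.0339, 0.1304]
tool_rot: [0.0, 0.762, 0.647, 0.0]
contact_force: [0.1, 1.0, 0.0]
gripper_width: 0.14
```

```bash
python3 - <<'E'
from h import *
for i in range(2):
    for n in("side",): cv2.imwrite(f"pics/{n}12.png",manip.grab_frame(n)[:,:,::-1])
    s=manip.state();print(s["time"],s["tool_pos"],s["contact_force"],s["ft_torque"],s["gripper_width"])
# predicted side pixels of bar front end / rear end for tilts, bow on hook
cy=1.4186;w=np.array([np.cos(cy),np.sin(cy),0]);cen=np.array([.5322,.2466,0]);b=cen-.021*w+[0,0,.150]
for th in(-.05,0,.05,.1,.2):
    ux=w*np.cos(th)+np.array([0,0,np.sin(th)]);uz=-w*np.sin(th)+np.array([0,0,np.cos(th)])
    P=lambda x,z:b+ux*x+uz*(z-.105)
    print(th,proj("side",P(-.095,.130)),proj("side",P(-.150,.139)),"pinch",P(-.192,.13))
im=cv2.imread("pics/side12.png");print("dark rows by col")
for x in range(246,290,4):
    r=np.nonzero(im[195:245,x].max(1)<40)[0]+195; print(x,r.min() if len(r) else None,r.max() if len(r) else None)
E
```

```text
40.85 [0.4985 0.0339 0.1302] [0.0974 0.3635 0.1259] [ 0.0979  0.0178 -0.0633] 0.13466623461796795
40.9 [0.4985 0.0339 0.1301] [ 0.3982  0.0353 -0.1032] [ 0.0489 -0.0158  0.0058] 0.13261648089962347
-0.05 [246.0448 214.2499] [261.4455 204.4631] pinch [0.5001 0.0375 0.1846]
0 [246.4417 215.395 ] [261.9147 206.3149] pinch [0.4999 0.0361 0.175 ]
0.05 [246.7685 216.5798] [262.2765 208.2175] pinch [0.4998 0.0351 0.1654]
0.1 [247.0248 217.8013] [262.5317 210.1661] pinch [0.4997 0.0345 0.1557]
0.2 [247.3268 220.3424] [262.7254 214.1832] pinch [0.4997 0.0349 0.1364]
dark rows by col
246 None None
250 None None
254 None None
258 None None
262 None None
266 None None
270 None None
274 None None
278 None None
282 None None
286 None None
```

```bash
python3 - <<'E'
import cv2
im=cv2.imread("pics/side12.png")
for x in(254,258,262,266,270): print(x,[int(v) for v in im[196:228,x].max(1)])
E
```

```text
254 [231, 232, 232, 232, 234, 232, 229, 231, 233, 233, 230, 226, 203, 114, 71, 67, 46, 46, 113, 157, 165, 165, 172, 115, 94, 130, 179, 186, 187, 185, 181, 185]
258 [232, 232, 229, 231, 231, 232, 233, 233, 193, 222, 230, 233, 156, 83, 54, 52, 50, 50, 47, 45, 40, 137, 165, 162, 161, 163, 171, 110, 107, 148, 180, 187]
262 [213, 233, 233, 233, 232, 230, 232, 230, 230, 230, 232, 153, 75, 52, 51, 49, 47, 46, 42, 85, 152, 168, 165, 164, 139, 172, 164, 161, 160, 173, 113, 95]
266 [243, 237, 236, 234, 233, 233, 231, 233, 232, 183, 100, 46, 48, 51, 45, 50, 40, 41, 115, 163, 167, 163, 165, 169, 165, 165, 163, 167, 164, 161, 163, 162]
270 [45, 47, 62, 54, 47, 45, 45, 42, 48, 49, 45, 49, 41, 50, 43, 43, 54, 156, 167, 167, 168, 161, 166, 166, 165, 163, 163, 160, 163, 161, 162, 165]
```

>>> {"api": "drive_tool", "payload": {
  "commands": "11.7 0 0 -0.1 0; 11.7 0 0 -0.1 0; 11.9 0 0 0 0; 12.1 0 0 0 0; 12.3 0 0 0 0; 12.6 0 0 0 0; 13 0 0 0 0; 14 0 0 0 0"
}}

```text
time: 41.9
tool_pos: [0.4984, 0.0338, 0.1361]
tool_rot: [0.0, 0.762, 0.647, -0.0]
contact_force: [0.4, 0.3, 0.3]
gripper_width: 0.17
```

>>> {"api": "drive_tool", "payload": {
  "commands": "17 0 0 0 0; 20 0 0 0 0; 25 0 0 0 0; 30 0 0 0 0; 40 0 0 0 0; 50 0 0 0 0; 50 0 0 0 0; 50 0 0 0 0"
}}

```text
time: 42.9
tool_pos: [0.4985, 0.0338, 0.1361]
tool_rot: [0.0, 0.762, 0.647, 0.0]
contact_force: [0.0, 0.3, 0.1]
gripper_width: 0.584
```

```bash
python3 - <<'E'
from h import *
for k in range(2):
    im=manip.grab_frame("side");s=manip.state();print(s["time"],s["contact_force"],s["gripper_width"])
    for x in(258,262,266):print(x,[int(v) for v in im[200:226,x].max(1)])
cv2.imwrite("pics/side13.png",im[:,:,::-1])
im=manip.grab_frame("wrist");cv2.imwrite("pics/w13.png",im[:,:,::-1])
for y in(150,200,240): r=np.nonzero(im[y,200:320].max(1)<45)[0]+200;print(y,r.min() if len(r) else 0,r.max() if len(r) else 0)
E
```

```text
42.95 [0.5402 0.8452 0.9923] 0.5836630430659022
258 [231, 234, 232, 233, 198, 230, 171, 75, 45, 51, 52, 49, 46, 40, 156, 169, 165, 155, 158, 162, 161, 166, 168, 108, 109, 142]
262 [233, 232, 234, 233, 243, 134, 40, 51, 52, 48, 47, 42, 152, 166, 163, 160, 166, 165, 166, 166, 141, 171, 166, 164, 163, 172]
266 [42, 44, 46, 44, 44, 51, 46, 47, 46, 41, 83, 153, 168, 167, 167, 165, 161, 163, 166, 168, 162, 162, 165, 166, 165, 159]
43.0 [ 0.9013  0.0815 -0.6893] 0.5890630872830637
258 [232, 232, 233, 231, 196, 230, 166, 75, 47, 49, 52, 47, 48, 41, 155, 167, 163, 153, 157, 160, 161, 166, 168, 107, 109, 144]
262 [231, 231, 235, 233, 205, 98, 40, 49, 52, 52, 49, 42, 154, 166, 164, 164, 165, 170, 166, 164, 137, 174, 164, 162, 161, 173]
266 [44, 45, 41, 37, 45, 46, 47, 46, 53, 38, 85, 153, 166, 165, 166, 167, 165, 164, 167, 167, 163, 164, 166, 165, 165, 160]
150 270 272
200 246 272
240 202 311
```

The basket hangs level (tilt ≈ -0.02 by the bar edge) and isn't moving, with the bar centred between the open fingers. Withdrawing straight up.

>>> {"api": "drive_tool", "payload": {
  "commands": "50 0 0 -0.2 0; 50 0 0 -0.4 0; 50 0 0 -0.6 0; 50 0 0 -0.7 0; 50 0 0 -0.8 0; 50 0 0 -0.8 0; 50 0 0 -0.5 0; 50 0 0 0 0"
}}

```text
time: 44.05
tool_pos: [0.4993, 0.0338, 0.2582]
tool_rot: [0.001, 0.762, 0.647, 0.001]
contact_force: [0.3, 0.3, 0.3]
gripper_width: 0.589
```

>>> {"api": "drive_tool", "payload": {
  "commands": "50 -0.5 0 0 0; 50 -0.8 0 0 0; 50 -0.8 0 0 0; 50 -0.8 0 0 0; 50 -0.8 0 0 0; 50 -0.5 0 0 0; 50 0 0 0 0; 50 0 0 0 0"
}}

```text
time: 45.05
tool_pos: [0.4779, -0.0902, 0.2558]
tool_rot: [-0.0, 0.762, 0.647, -0.0]
contact_force: [-0.3, 0.1, 0.7]
gripper_width: 0.586
```

```bash
python3 - <<'E'
from h import *
F=[]
for k in range(6):
    F.append(manip.grab_frame("side").astype(int))
s=manip.state();print(s["time"],s["tool_pos"],s["contact_force"])
for im in(F[0],F[-1]):
    for x in(258,262,270,278):print(x,[int(v) for v in im[196:222,x].max(1)])
print("change in bin/bar region",[int((np.abs(f-F[0])[190:300,190:300].max(2)>40).sum()) for f in F])
b=manip.grab_frame("top")[:,:,::-1];cv2.imwrite("pics/top14.png",b)
a=cv2.imread("pics/top0.png")
for n,m in(("dish",lambda i:cv2.inRange(cv2.cvtColor(i,cv2.COLOR_BGR2HSV),(95,100,50),(125,255,255))),("oil",lambda i:cv2.inRange(cv2.cvtColor(i,cv2.COLOR_BGR2HSV)[100:160,205:245].copy(),(5,120,30),(20,255,255)))):
    for i in(a,np.ascontiguousarray(b)): ys,xs=np.nonzero(m(i));print(n,xs.mean(),ys.mean())
g=lambda i,r:cv2.cvtColor(np.ascontiguousarray(i),cv2.COLOR_BGR2GRAY)[r[1]:r[3],r[0]:r[2]]
for n,r in(("ramekin",(160,188,186,214)),("jar",(225,148,246,172)),("plate",(256,125,308,174)),("spoon",(374,162,400,226))):
    R_=cv2.matchTemplate(g(b,(r[0]-12,r[1]-12,r[2]+12,r[3]+12)),g(a,r),cv2.TM_CCOEFF_NORMED);_,v,_,l=cv2.minMaxLoc(R_);print(n,v,np.array(l)-12)
E
```

```text
45.35 [ 0.4781 -0.0901  0.2562] [ 0.2094 -0.6932 -0.293 ]
258 [234, 235, 232, 234, 237, 236, 236, 235, 203, 229, 164, 76, 56, 56, 56, 52, 50, 45, 158, 174, 167, 157, 163, 163, 165, 167]
262 [217, 236, 236, 235, 235, 235, 234, 237, 244, 136, 49, 58, 51, 52, 49, 48, 87, 154, 170, 167, 170, 169, 171, 169, 142, 177]
270 [234, 235, 233, 237, 241, 170, 75, 56, 56, 55, 55, 49, 42, 159, 177, 172, 171, 172, 166, 169, 172, 171, 167, 169, 169, 171]
278 [178, 177, 127, 72, 52, 51, 53, 51, 49, 80, 141, 168, 168, 170, 171, 169, 169, 171, 174, 169, 170, 168, 165, 166, 171, 166]
258 [234, 235, 236, 235, 236, 235, 236, 235, 200, 229, 206, 103, 54, 56, 55, 51, 52, 45, 160, 171, 167, 159, 164, 166, 166, 167]
262 [218, 236, 236, 235, 235, 234, 236, 237, 246, 136, 50, 59, 52, 53, 52, 49, 86, 156, 166, 168, 168, 168, 168, 168, 146, 179]
270 [234, 235, 234, 235, 239, 172, 76, 55, 56, 53, 52, 46, 47, 159, 174, 168, 170, 171, 169, 171, 170, 169, 170, 169, 171, 170]
278 [173, 177, 126, 70, 54, 51, 55, 51, 45, 77, 136, 166, 172, 171, 174, 173, 170, 169, 174, 169, 169, 167, 163, 168, 168, 165]
change in bin/bar region [0, 3, 6, 5, 6, 3]
dish 301.97872340425533 185.70820668693008
dish nan nan
oil 22.72811059907834 34.11290322580645
oil 22.72811059907834 34.1036866359447
ramekin 0.40653881430625916 [-2  0]
jar 0.9990926384925842 [0 0]
plate 0.6222358345985413 [0 0]
spoon 0.9949058294296265 [0 0]<stdin>:12: RuntimeWarning: Mean of empty slice.
  ret = ret.dtype.type(ret / rcount)
```

```bash
python3 -c "
from plant import manip
print(manip.job_done());print(manip.state()['time'])"
```

```text
the job is handed in; nothing more can be done
None
the job is handed in; nothing more can be done
```

The basket is hanging by its bow on the hook inside the cabinet, and I handed the job in at about 45 s of the 61 s allowed.

**How it went:**
- The first grasp was too shallow. The handle slipped out during the dip, and the basket turned by about 30–45° on the counter.
- I regrasped about 15 mm deeper. The tool cannot tilt, so I dipped the handle to about 0.3 rad by pivoting the bin on the counter.
- I then carried the basket in under the roof and felt the buffer at about 9 N, with the bow about 21 mm in front of the cabinet's centre.
- I eased off the buffer and lowered the bow until the hook took the weight. Then I slackened the grip, lifted the handle level and let go.

**Last checks:**
- **Basket:** it looked level to about 0.02 rad and did not move over six side pictures. I did not measure the bow's seat on the hook directly: the tool felt no load at the end, and the handle's height agrees with the bow resting on the arm.
- **Robot:** it is well clear of everything, with only noise on the force reading.
- **Bystanders that checked out:** the oil bottle, spice jar and spoon are where they started.
- **Checks that failed or were inconclusive:**
  - The sauce dish was hidden by the arm in the last top picture. It looked unmoved in the last side view.
  - The ramekin, now under the bin, and the plate matched their start pictures only weakly (0.41 and 0.62). The best match was within 2 pixels of the start.
  - While lowering, contact came later than my camera estimate of the bow height predicted. The tool was about 7 mm lower than expected once the hook held the weight.

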